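Press a stamp die home with the ratchet clamp, then unlock it

ROBOT

A 6-joint arm with a two-finger parallel gripper is mounted at the origin on a cart in front of the work surface, level with it; the furniture and walls round the work are solid. World frame = base frame: x ahead of the robot, y to its left, z up, the work surface at z = 0. Lengths are in mm, angles in rad, forces in N, time in s.
With the tool pointing down it reaches from about 350 to 775 mm from the base axis. Payload 7.3 kg.
Tool frame: the origin (TCP) lies on the centre line of the jaws, within the pads' length; the fingertips stand 22 mm ahead of it and the grasp point (between the pads) lies 3 mm ahead of it; x points along the fingers, z is the direction in which the jaws open and shut, and the axes are right-handed (so a half turn about x gives the same grasp; the last joint's range is limited). The gripper opens to 92 mm and grips with 3 to 60 N. Pads are 19 mm wide; open, the fingers measure 130 mm over their backs; the gripper's body (75 mm by 190 mm) begins 47 mm behind the grasp point.
Start: joints at [-0.146, 0.342, 1.524, -0, 1.275, -0.146], TCP at [525.017, 0.02, 248.741] pointing down, gripper open.
Joint ranges: [-2.53, 2.53], [-0.77, 2.02], [0.04, 2.7], [-1, 4.14], [0.28, 2.66], [-3.11, 3.11]. Speed limits (rad/s): [2.57, 2.57, 3.14, 3.14, 3.14, 3.14].

INTERFACE

Orientations are given as [roll, pitch, yaw] about the fixed x, y, z axes, in that order (R = Rz(yaw) Ry(pitch) Rx(roll)).
In Python, from plant import readout, imaging, bot gives the robot as it stands.
- The arm moves only by the tool arm_command, never from a script. Its argument "plan" is a list of rows, each an object of numbers: "tx", "ty", "tz": the shift along the tool's x, y, z in cm; "wx", "wy", "wz": the turn, a rotation vector about the tool's x, y, z in rad; "jaw": the opening, from -1 (shut) to 1 (fully open). In form: [{"tx": .., "ty": .., "tz": .., "wx": .., "wy": .., "wz": .., "jaw": ..}, ...]. A call has 1 to 20 rows; each row shifts and turns the commanded pose from where the row before left it, along the tool's axes as they then stand; what a row does not reach is not made up. A row lasts 1/10 s, in which the tool goes at most 50 mm and 8.59 degrees, less where a joint would pass 70% of its speed; a pose out of reach is approached as far as the arm can. A call with a gripper value outside its range is refused whole. The fingers move at their own pace and stop on an object; the grip force is fixed at half the most. Time passes only in rows, so rows that do not move let the fingers close. It gives the time, the measured TCP pose, the force and the opening at its end, in the units of the state.
- readout.get_obs(): the state, without advancing time (a new reading comes with each control period).
- imaging.capture(name): name is "scene" or "side" or "wrist"; returns the picture (384x512x3 uint8, blue, green, red); there is no depth.
- imaging.get_calibration(name): a dict with "fx", "fy", "cx", "cy" (pixels), "dist" ([k1, k2, p1, p2, k3] as OpenCV has them; the pictures are not rectified), "position" and "rotation" of the camera in the world; the wrist camera has in their place "mount" (4x4, takes a point from camera to tool coordinates, whose origin is the TCP and whose axes are the tool frame's). Camera axes: x right, y up, looking along -z (the intrinsics and any distortion apply to the point x, -y, -z); pixel columns grow to the right and rows downward; lengths in mm; the calibration is good to about 2 mm. A picture is of the moment at which its call begins: read the wrist's pose just before it. get_calibration takes no time and is no camera call.
- bot.close_job(): hands the job in, once; it reports no verdict.
The state is a dict: "time": time; "joint_positions": joint angles; "dq": joint speeds; "tau": joint torques, N m; "tool_pos": TCP position; "tcp_rot": TCP orientation; "contact_force": force on the tool from outside, world axes, zero at the start; "moment": the same for the moment, N m; "grip_width": finger opening in mm.
Only numpy, scipy, OpenCV 4.12 (cv2) and the standard library are available. Lean on these libraries where they do the work, as an engineer would, in place of code of your own. Each camera call takes 0.05 s, during which the arm holds its last target.

TASK

The terracotta die is freshly glued into the wooden stamp but still stands a little proud: close the scissor handles of the bench clamp until its jaw has pushed the die fully home and the ratchet has locked with the sprung pad pressing firmly, without crushing the die, and take your hand away so that the clamp holds by itself for a good second. Then release the ratchet by pressing the moving handle sideways (downward, as the clamp lies flat) and letting it swing right open while it is pressed, and leave the clamp open with the die home. Handle the clamp gently and leave the things round it where they are.

Things in the scene. Friction and masses are not known exactly. Their poses are not given: they have to be found in the camera images.
- clamp: Bench clamp like big locking forceps lying flat on a wooden foot 170x120x18 mm, fixed to the table. Origin: on the table under the pivot screw; x from the pivot to the jaws, z up. Steel bars 9 mm thick, mid-height 56 mm over the table. Handles reach 168 mm to -x, past the foot. The moving half has its ring on the +y side, its jaw on the -y side; the fixed half the other way round.
- moving_ring (a point): Centre of the moving handle's oval finger ring (36 mm along x, 20 mm across, of 7 mm round bar; top 3.5 mm above this point). Open, it stands at (-150, +25, 56) mm in the clamp's frame; to close, it is pushed to the clamp's -y, at most 30 mm. Nothing lies under it.
- fixed_ring (a point): Centre of the fixed handle's like ring, at (-150, -25, 56) mm. With the clamp open the two rings measure 70 mm over their outsides and leave 30 mm between them.
- lever (a joint): Turn of the moving half, rad: 0 open, grows as the handles close, stop at 0.20. A spring pushes it open with 2 to 2.7 N at the ring. The ratchet, 120 mm behind the pivot, has four teeth that lock near 0.03, 0.07, 0.11, 0.15 (6 mm apart at the ring, 2.6 mm at the jaw). Riding over a tooth adds up to 6 N at the ring, and drops away with the click 1 to 2 mm of ring travel past it.
- handle: The moving handle, of slippery polished steel, origin 20 mm behind the pivot. Its shank bends: the ring can be pressed down by up to 11 mm, against 3 N at first, 7 N at 8 mm. At 4 mm the catch is clear of the teeth. If it comes up before it has swung open, the next tooth catches it; so the pressing finger must travel outward with it. Over 25 N on it is rough.
- pad (a joint): Travel, m, of the black sprung pad in the moving jaw: 0 unloaded, grows as it is pressed back, 5.5 N per mm. It shows how firmly the clamp presses on the die (1 N here is 0.43 N at the ring). 10 to 20 N (2 to 4 mm) is a firm hold, under 6 N is slack, over 32 N (5.8 mm) crushes the die.
- pad_tip (a point): Foremost point of the pad, 65 mm ahead of the pivot, 56 mm above the table; it moves toward the clamp's +y as the handles close.
- die (a joint): How far the die has been pushed in, m: 0.004 is fully home with its back flush on the stamp's handle; it starts 2 to 3 mm short and slides stiffly (about 4 N).
- die_face (a point): Middle of the outer face of the terracotta die, a disc 28 mm across and 6 mm thick that faces the pad (clamp's -y). The stamp, a dark wooden handle 38 mm long, lies in a cradle whose place in the clamp differs by up to 2 mm either way, so the tooth that is wanted differs.
- desk_lamp: Black desk lamp, fixed, left of the clamp: round foot 110 mm wide, thin neck and a head that reach 340 mm above the table, all within 115 mm of the origin. Go over it or round it.
- water_pot: Bystander: glazed water pot, 68 mm wide, 63 high. Leave it alone. Origin under its middle.
- slip_pot: Bystander: squat pale pot, 67 mm wide, 34 high. Leave it alone. Origin under its middle.
- clay_skull: Bystander: small clay skull, 83x56x59 mm. Leave it alone. Origin under its middle.
- blue_rib: Bystander: flat blue rib, 50x80x9 mm. Leave it alone. Origin under its middle.
- slate_rib: Bystander: dark oval rib, 58x92x7 mm. Leave it alone. Origin under its middle.

How it is judged:
By the outcome, as a careful person would: the job done as asked, in the order asked, and still so for the second after the job is handed in, with the robot touching nothing.
It also fails if it takes over 58 s, if anything falls off the work surface, if the arm or the gripper's body presses on something with over 40 N, if the wrist force passes 120 N, or if a joint passes its speed limit or range.

## Working session

There is one attempt and no reset: what is moved stays moved. The work goes in short steps, Python scripts to look and compute and a tool call to move; the robot and the scene stay as the last step left them, time stands still between calls to the robot, and variables do not carry over. Pictures are saved under pics/ and viewed, and the job is handed in when it is done.

Besides the shell and the picture viewer there is one more tool, called after "Emit:" as name(argument=value, ...), one argument or row to a line, values as JSON. arm_command: Moves the arm, as the interface text tells. Its arguments: {"type":"object","properties":{"plan":{"type":"array"}},"required":["plan"]}

```bash
mkdir -p pics; ls; python3 - <<'E'
from plant import readout, imaging, bot
import cv2
print(readout.get_obs())
for n in ("scene","side","wrist"):
    print(n,imaging.get_calibration(n))
    cv2.imwrite(f"pics/{n}0.png",imaging.capture(n))
E
```

```text
pics
{'time': 0.0, 'joint_positions': array([-1.45997580e-01,  3.42702586e-01,  1.52500393e+00,  1.01858179e-05,
        1.27539997e+00, -1.46017907e-01]), 'dq': array([-0.00187873,  0.00093403, -0.00020194, -0.00102054,  0.00054062,
        0.00073396]), 'tau': array([ 7.61924657e-04, -4.31245601e+01, -2.44219762e+01,  7.17750052e-02,
        5.59406646e-02, -1.04314388e-04]), 'tool_pos': array([5.24631458e+02, 8.06371272e-02, 2.48059960e+02]), 'tcp_rot': array([2.98914073, 1.56928246, 2.98915809]), 'contact_force': array([-0.69878284,  0.71342975, -0.45672675]), 'moment': array([-0.05895985,  0.03028666, -0.05421163]), 'grip_width': 91.93637860746361}
scene {'fx': 483.4952810024867, 'fy': 483.4952810024867, 'cx': 249.24126101274808, 'cy': 196.7321170564147, 'dist': array([-0.14428227,  0.        ,  0.        ,  0.        ,  0.        ]), 'position': array([-229.23094673, -494.63858918, 1253.25388992]), 'rotation': array([ 6.75410775e-01, -7.80993107e-04, -1.03201802e+00])}
side {'fx': 496.74120946058565, 'fy': 496.74120946058565, 'cx': 253.00606513968467, 'cy': 191.66356051809015, 'dist': array([-0.11095075,  0.        ,  0.        ,  0.        ,  0.        ]), 'position': array([ 146.88817891, 1063.46435861,  601.16372149]), 'rotation': array([ 1.15075089, -0.01098399, -2.76409328])}
wrist {'fx': 330.0928560116897, 'fy': 330.0928560116897, 'cx': 260.1115701050738, 'cy': 187.8437047168446, 'dist': array([-0.09047265,  0.        ,  0.        ,  0.        ,  0.        ]), 'mount': array([[-3.47554255e-04,  2.57918578e-01, -9.66166593e-01,
        -1.36006661e+02],
       [ 4.15628103e-04,  9.66166606e-01,  2.57918432e-01,
         6.94425781e+01],
       [ 9.99999853e-01, -3.11925340e-04, -4.42993524e-04,
        -1.08222135e+00],
       [ 0.00000000e+00,  0.00000000e+00,  0.00000000e+00,
         1.00000000e+00]])}
```

View pics/scene0.png

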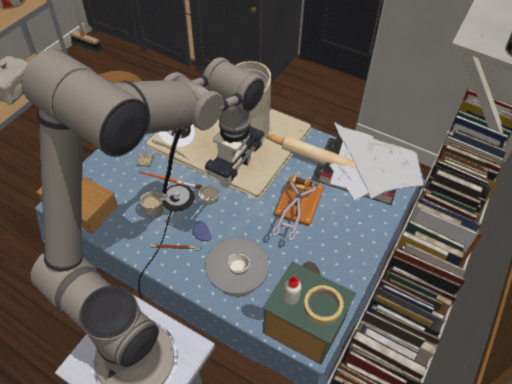

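View pics/side0.png

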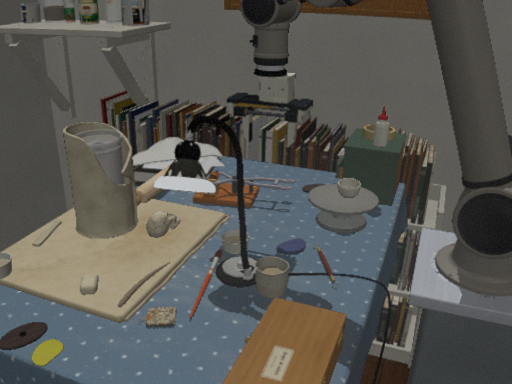

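View pics/wrist0.png

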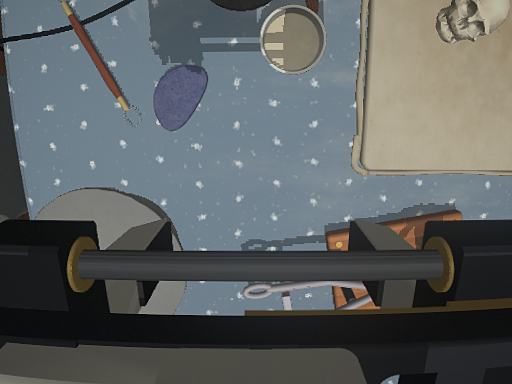

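```bash
cat > h.py <<'E'
import numpy as np, cv2
from scipy.spatial.transform import Rotation as R
from plant import readout, imaging
def cam(n,obs=None):
    c=imaging.get_calibration(n)
    K=np.array([[c['fx'],0,c['cx']],[0,c['fy'],c['cy']],[0,0,1]])
    if n=='wrist':
        o=obs or readout.get_obs()
        T=np.eye(4);T[:3,:3]=R.from_euler('xyz',o['tcp_rot']).as_matrix();T[:3,3]=o['tool_pos']
        M=T@c['mount'];P,Q=M[:3,3],M[:3,:3]
    else: P,Q=c['position'],R.from_euler('xyz',c['rotation']).as_matrix()
    return K,c['dist'],P,Q
def ray(C,uv):
    K,d,P,Q=C
    p=cv2.undistortPoints(np.array(uv,float).reshape(-1,1,2),K,d).reshape(-1,2)
    v=np.c_[p[:,0],-p[:,1],-np.ones(len(p))]@Q.T
    return P,v/np.linalg.norm(v,axis=1)[:,None]
def onz(C,uv,z):
    P,v=ray(C,uv); return P+v*((z-P[2])/v[:,2])[:,None]
def proj(C,X):
    K,d,P,Q=C
    x=(np.atleast_2d(X)-P)@Q; x=x*[1,-1,-1]
    return cv2.projectPoints(x.reshape(-1,1,3),np.zeros(3),np.zeros(3),K,d)[0].reshape(-1,2)
def tri(C1,u1,C2,u2):
    P,v=ray(C1,u1);Q,w=ray(C2,u2);out=[]
    for a,b in zip(v,w):
        A=np.c_[a,-b];s=np.linalg.lstsq(A,Q-P,rcond=None)[0]
        out.append(((P+a*s[0]+Q+b*s[1])/2,np.linalg.norm(P+a*s[0]-Q-b*s[1])))
    return out
E
python3 - <<'E'
from h import *
im=cv2.imread('pics/scene0.png')
cv2.imwrite('pics/z1.png',cv2.resize(im[165:255,250:340],None,fx=6.5,fy=6.5,interpolation=cv2.INTER_CUBIC))
im=cv2.imread('pics/side0.png')
cv2.imwrite('pics/z2.png',cv2.resize(im[150:220,180:310],None,fx=6,fy=6,interpolation=cv2.INTER_CUBIC))
o=readout.get_obs();o['tool_pos']
C=cam('scene')
print(R.from_euler('xyz',o['tcp_rot']).as_matrix())
print(proj(C,o['tool_pos']),proj(cam('side'),o['tool_pos']))
for p in [(299,200),(269,238),(293,232),(315,182)]: print(p,onz(C,[p],56))
E
```

```text
[[-1.13264639e-03  1.41708045e-05  9.99999358e-01]
 [ 1.28528601e-04  9.99999992e-01 -1.40252359e-05]
 [-9.99999350e-01  1.28512633e-04 -1.13264820e-03]]
[[235.42171687 169.90761215]] [[268.57783387 133.67011091]]
(299, 200) [[ 663.91997472 -145.07137372   56.        ]]
(269, 238) [[ 489.71629923 -134.41222939   56.        ]]
(293, 232) [[ 545.50301348 -185.73560168   56.        ]]
(315, 182) [[ 757.52828121 -155.78925984   56.        ]]
```

View pics/z1.png

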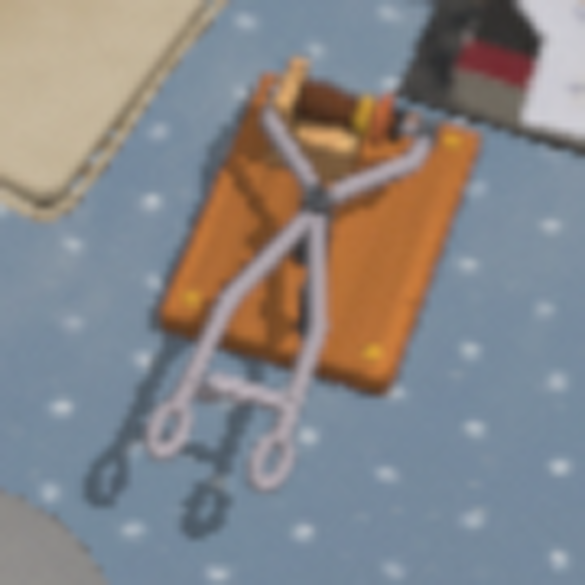

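View pics/z2.png

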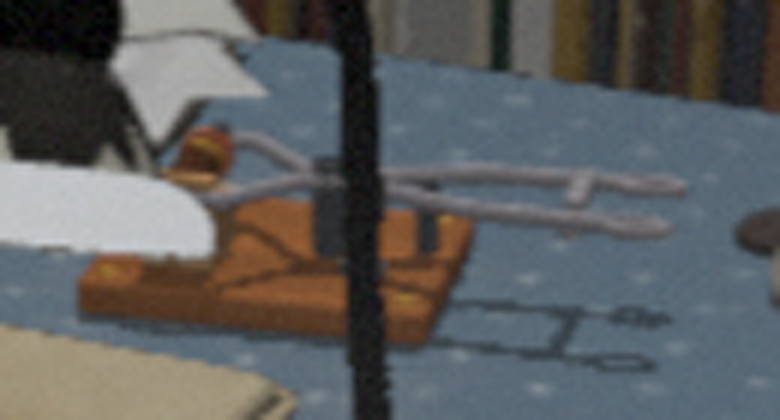

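```bash
python3 - <<'E'
from h import *
C=cam('scene')
f=lambda x,y:(250+x/6.5-.4,165+y/6.5-.4)
L=[f(318,200),f(170,428),f(272,460),f(192,298),f(372,352),f(453,138)]
print(onz(C,L[:3],56),onz(C,L[3:],18))
S=cam('side'); g=lambda x,y:(180+x/6-.4,150+y/6-.4)
print(onz(S,[g(635,226),g(660,185),g(332,165)],56))
print(tri(C,[L[1],L[2]],S,[g(637,226),g(660,185)]))
E
```

```text
[[ 679.89367085 -135.15781501   56.        ]
 [ 523.91576811 -138.44337334   56.        ]
 [ 532.30125027 -187.42317112   56.        ]] [[ 621.51552945  -98.78095226   18.        ]
 [ 637.6091822  -190.00376536   18.        ]
 [ 781.09200671 -164.80706389   18.        ]]
[[ 520.04961054 -136.01064375   56.        ]
 [ 524.35626556 -186.98950467   56.        ]
 [ 677.03942524 -148.67619479   56.        ]]
[(array([ 521.62283071, -138.7775888 ,   55.94669858]), np.float64(3.9391677474616142)), (array([ 527.5682615 , -188.26124135,   57.22137325]), np.float64(6.677351848268343))]
```

Emit:
arm_command(
  plan=[
    {"tx": 0.9, "ty": -1.7, "tz": 2.1, "jaw": 1},
    {"tx": 0.9, "ty": -1.7, "tz": 2.1, "jaw": 1},
    {"tx": 0.9, "ty": -1.7, "tz": 2.1, "jaw": 1},
    {"tx": 0.9, "ty": -1.7, "tz": 2.1, "jaw": 1},
    {"tx": 0.9, "ty": -1.7, "tz": 2.1, "jaw": 1},
    {"tx": 0.9, "ty": -1.7, "tz": 2.1, "jaw": 1},
    {"tx": 0.9, "ty": -1.7, "tz": 2.1, "jaw": 1},
    {"tx": 0.9, "ty": -1.7, "tz": 2.1, "jaw": 1},
    {"wx": 0.14, "jaw": 1},
    {"wx": 0.14, "jaw": 1},
    {"wx": 0.14, "jaw": 1},
    {"wx": 0.14, "jaw": 1},
    {"wx": 0.14, "jaw": 1},
    {"wx": 0.14, "jaw": 1},
    {"wx": 0.14, "jaw": 1},
    {"wx": 0.14, "jaw": 1},
    {"wx": 0.14, "jaw": 1},
    {"wx": 0.14, "jaw": 1},
  ],
)

```text
invalid input at $.plan[0]: expected keys tx, ty, tz, wx, wy, wz, jaw
```

```bash
python3 - <<'E'
from h import *
o=readout.get_obs(); print(o['time'],o['tool_pos'],o['tcp_rot'],o['joint_positions'])
print(R.from_euler('xyz',o['tcp_rot']).as_matrix().round(3))
cv2.imwrite('pics/w1.png',imaging.capture('wrist'))
np.save('pics/o1.npy',o,allow_pickle=True)
E
```

```text
0.15 [5.24728253e+02 4.35130696e-02 2.48217374e+02] [3.02861373 1.56965641 3.02859963] [-1.46014183e-01  3.42555791e-01  1.52477124e+00 -3.93383008e-05
  1.27540492e+00 -1.45988612e-01]
[[-0.001  0.     1.   ]
 [ 0.     1.    -0.   ]
 [-1.     0.    -0.001]]
```

View pics/w1.png

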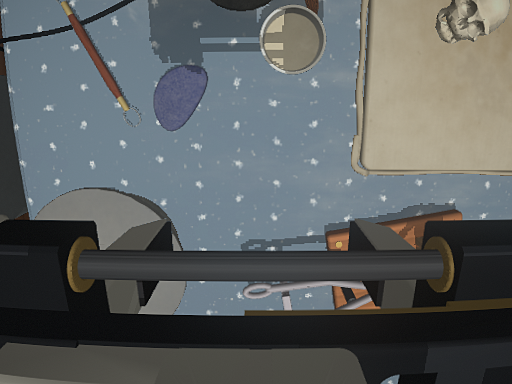

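All keys are needed in each row.

Emit:
arm_command(
  plan=[
    {"tx": 0.9, "ty": -1.7, "tz": 2.1, "wx": 0, "wy": 0, "wz": 0, "jaw": 1},
    {"tx": 0.9, "ty": -1.7, "tz": 2.1, "wx": 0, "wy": 0, "wz": 0, "jaw": 1},
    {"tx": 0.9, "ty": -1.7, "tz": 2.1, "wx": 0, "wy": 0, "wz": 0, "jaw": 1},
    {"tx": 0.9, "ty": -1.7, "tz": 2.1, "wx": 0, "wy": 0, "wz": 0, "jaw": 1},
    {"tx": 0.9, "ty": -1.7, "tz": 2.1, "wx": 0, "wy": 0, "wz": 0, "jaw": 1},
    {"tx": 0.9, "ty": -1.7, "tz": 2.1, "wx": 0, "wy": 0, "wz": 0, "jaw": 1},
    {"tx": 0.9, "ty": -1.7, "tz": 2.1, "wx": 0, "wy": 0, "wz": 0, "jaw": 1},
    {"tx": 0.9, "ty": -1.7, "tz": 2.1, "wx": 0, "wy": 0, "wz": 0, "jaw": 1},
    {"tx": 0, "ty": 0, "tz": 0, "wx": 0.14, "wy": 0, "wz": 0, "jaw": 1},
    {"tx": 0, "ty": 0, "tz": 0, "wx": 0.14, "wy": 0, "wz": 0, "jaw": 1},
    {"tx": 0, "ty": 0, "tz": 0, "wx": 0.14, "wy": 0, "wz": 0, "jaw": 1},
    {"tx": 0, "ty": 0, "tz": 0, "wx": 0.14, "wy": 0, "wz": 0, "jaw": 1},
    {"tx": 0, "ty": 0, "tz": 0, "wx": 0.14, "wy": 0, "wz": 0, "jaw": 1},
    {"tx": 0, "ty": 0, "tz": 0, "wx": 0.14, "wy": 0, "wz": 0, "jaw": 1},
    {"tx": 0, "ty": 0, "tz": 0, "wx": 0.14, "wy": 0, "wz": 0, "jaw": 1},
    {"tx": 0, "ty": 0, "tz": 0, "wx": 0.14, "wy": 0, "wz": 0, "jaw": 1},
    {"tx": 0, "ty": 0, "tz": 0, "wx": 0.14, "wy": 0, "wz": 0, "jaw": 1},
    {"tx": 0, "ty": 0, "tz": 0, "wx": 0.14, "wy": 0, "wz": 0, "jaw": 1},
  ],
)

```text
time: 2.0
tool_pos: [692.9, -135.9, 176.3]
tcp_rot: [-2.096, 1.57, 2.782]
contact_force: [-0.3, 0.3, -1.0]
grip_width: 91.9
```

```bash
python3 - <<'E'
from h import *
o=readout.get_obs(); print(o['time'],o['tool_pos'],o['tcp_rot'],o['joint_positions'])
print(R.from_euler('xyz',o['tcp_rot']).as_matrix().round(3))
cv2.imwrite('pics/w2.png',imaging.capture('wrist'))
np.save('pics/o2.npy',o,allow_pickle=True)
E
```

```text
2.0 [ 692.87769495 -135.91337041  176.28012188] [-2.09590846  1.57004327  2.78150608] [-3.02131799e-01  7.38326571e-01  1.04333443e+00  4.45998905e-05
  1.36068345e+00  1.10362964e+00]
[[-0.001  0.986  0.164]
 [ 0.     0.164 -0.986]
 [-1.    -0.001 -0.   ]]
```

View pics/w2.png

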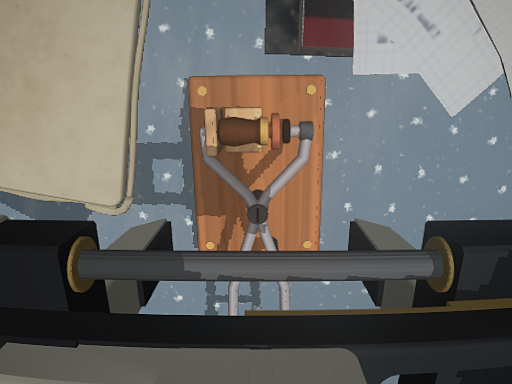

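```bash
python3 - <<'E'
from h import *
im=cv2.imread('pics/w2.png')
cv2.imwrite('pics/z3.png',cv2.resize(im[95:165,195:325],None,fx=6,fy=6,interpolation=cv2.INTER_CUBIC))
o=np.load('pics/o2.npy',allow_pickle=True).item()
C=cam('wrist',o)
print('pivot',onz(C,[(258,213)],56))
print('screws',onz(C,[(202,91),(311,90),(307,244),(210,245)],18))
E
```

```text
pivot [[ 671.20562574 -137.3498722    56.        ]]
screws [[ 759.729509    -73.38044966   18.        ]
 [ 776.00905995 -166.11714719   18.        ]
 [ 634.36234083 -191.4055183    18.        ]
 [ 617.75014943  -98.59777283   18.        ]]
```

View pics/z3.png

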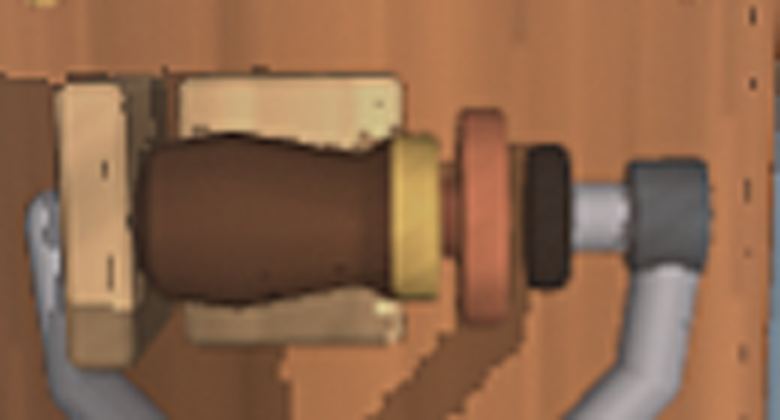

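Emit:
arm_command(
  plan=[
    {"tx": 0, "ty": -2.8, "tz": 0.06, "wx": -0.01, "wy": 0, "wz": 0, "jaw": 1},
    {"tx": 0.5, "ty": -2.8, "tz": 0.06, "wx": 0, "wy": 0, "wz": 0, "jaw": 1},
    {"tx": 0.5, "ty": -2.8, "tz": 0.06, "wx": 0, "wy": 0, "wz": 0, "jaw": 1},
    {"tx": 1.0, "ty": -2.8, "tz": 0.06, "wx": 0, "wy": 0, "wz": 0, "jaw": 1},
    {"tx": 1.0, "ty": -2.8, "tz": 0.06, "wx": 0, "wy": 0, "wz": 0, "jaw": 1},
    {"tx": 1.0, "ty": -2.8, "tz": 0.06, "wx": 0, "wy": 0, "wz": 0, "jaw": 1},
    {"tx": 1.0, "ty": 0, "tz": 0, "wx": 0, "wy": 0, "wz": 0, "jaw": 1},
    {"tx": 0, "ty": 0, "tz": 0, "wx": 0, "wy": 0, "wz": 0, "jaw": 1},
  ],
)

```text
time: 2.85
tool_pos: [527.8, -169.4, 125.8]
tcp_rot: [-2.31, 1.569, 2.585]
contact_force: [0.5, -0.5, 0.0]
grip_width: 92.0
```

```bash
python3 - <<'E'
from h import *
o=readout.get_obs(); print(o['time'],o['tool_pos'],o['tcp_rot'],o['contact_force'])
print(R.from_euler('xyz',o['tcp_rot']).as_matrix().round(3))
a=imaging.capture('wrist'); s=imaging.capture('side'); c=imaging.capture('scene')
cv2.imwrite('pics/w3.png',np.hstack([a[:,80:440]]))
cv2.imwrite('pics/s3.png',np.vstack([cv2.resize(s[110:210,200:350],None,fx=4,fy=4)[:300],cv2.resize(c[185:260,240:340],None,fx=6,fy=4)[:300]]))
np.save('pics/o3.npy',o,allow_pickle=True)
E
```

```text
2.85 [ 527.80788506 -169.39553596  125.75105541] [-2.30956913  1.56897912  2.58451168] [ 0.47645925 -0.45758298  0.00428763]
[[-0.002  0.984  0.181]
 [ 0.001  0.181 -0.984]
 [-1.    -0.001 -0.001]]
```

View pics/w3.png

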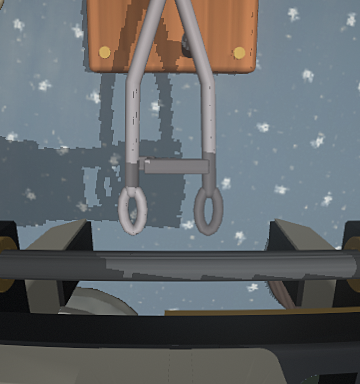

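View pics/s3.png

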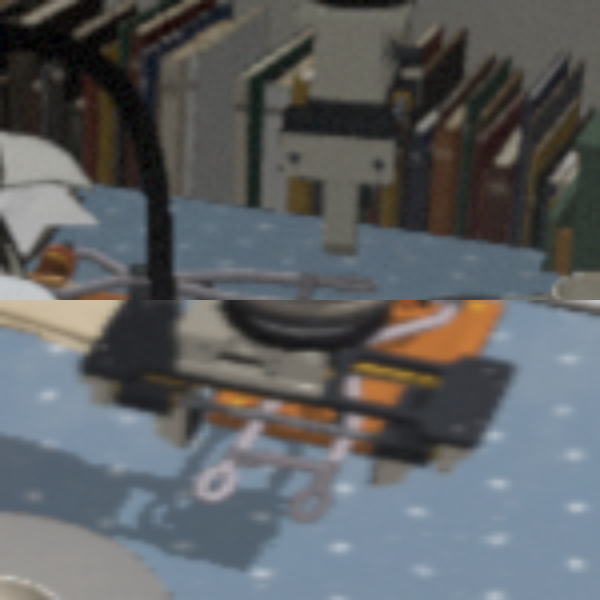

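```bash
python3 - <<'E'
from h import *
o=np.load('pics/o3.npy',allow_pickle=True).item()
C=cam('wrist',o)
X=onz(C,[(212.5,210.5),(288.5,211.5)],56);print(X,np.linalg.norm(X[0]-X[1]))
M=R.from_euler('xyz',o['tcp_rot']).as_matrix()
print((X-o['tool_pos'])@M)
d=X[0]-X[1];print(np.degrees(np.arctan2(-d[0],d[1])))
a=imaging.get_calibration('wrist')
print(proj(C,o['tool_pos']+np.array([[22,0,-46],[22,0,46],[22,9.5,46],[-20,9.5,46]])@M.T))
E
```

```text
[[ 519.85080802 -138.48203563   56.        ]
 [ 528.27622237 -187.83444758   56.        ]] 50.066437586542285
[[ 69.79291463  -2.14648501 -31.75706185]
 [ 69.73250216  -2.77747409  18.30536294]]
9.688101589098434
[[172.41201963 236.22476962]
 [349.24921234 236.29486198]
 [350.64530731 219.13319641]
 [378.50235872 256.40808182]]
```

Emit:
arm_command(
  plan=[
    {"tx": 0.8, "ty": -0.25, "tz": -0.3, "wx": 0, "wy": 0, "wz": 0, "jaw": 1},
    {"tx": 1.0, "ty": 0, "tz": 0, "wx": 0, "wy": 0, "wz": 0, "jaw": 1},
    {"tx": 1.0, "ty": 0, "tz": 0, "wx": 0, "wy": 0, "wz": 0, "jaw": 1},
    {"tx": 1.0, "ty": 0, "tz": 0, "wx": 0, "wy": 0, "wz": 0, "jaw": 1},
    {"tx": 1.0, "ty": 0, "tz": 0, "wx": 0, "wy": 0, "wz": 0, "jaw": 1},
    {"tx": 1.0, "ty": 0, "tz": 0, "wx": 0, "wy": 0, "wz": 0, "jaw": 1},
    {"tx": 0, "ty": 0, "tz": 0, "wx": 0, "wy": 0, "wz": 0, "jaw": 1},
    {"tx": 0, "ty": 0, "tz": 0, "wx": 0, "wy": 0, "wz": 0, "jaw": 1},
  ],
)

```text
time: 3.8
tool_pos: [525.3, -167.0, 68.5]
tcp_rot: [-2.255, 1.57, 2.638]
contact_force: [0.0, -0.1, 0.5]
grip_width: 91.9
```

```bash
cat >> h.py <<'E'
Z=np.array([0.176,-0.984,0])  # -clamp y
Y=np.array([0.984,0.176,0])
P0=np.array([527.0,-167.0,68.0])
def st():
    o=readout.get_obs();d=o['tool_pos']-P0;f=o['contact_force']
    print('t %.2f  z(-yc) %.2f  y(xc) %.2f up %.2f | fZ %.2f fY %.2f fup %.2f g %.1f'%(o['time'],d@Z,d@Y,o['tool_pos'][2],f@Z,f@Y,f[2],o['grip_width']))
    return o
E
python3 - <<'E'
from h import *
o=st()
a=imaging.capture('wrist'); cv2.imwrite('pics/w4.png',a)
s=imaging.capture('side'); cv2.imwrite('pics/s4.png',cv2.resize(s[110:210,200:350],None,fx=5,fy=5))
E
```

```text
t 3.80  z(-yc) -0.31  y(xc) -1.63 up 68.51 | fZ 0.09 fY 0.02 fup 0.45 g 91.9
```

View pics/w4.png

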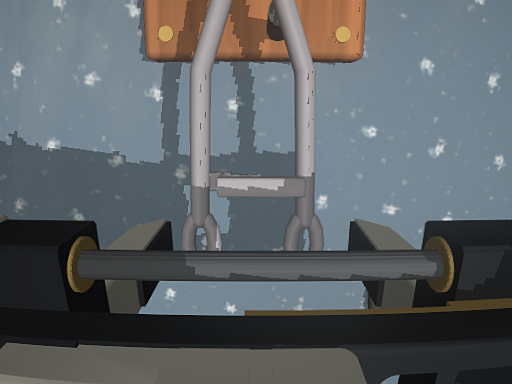

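View pics/s4.png

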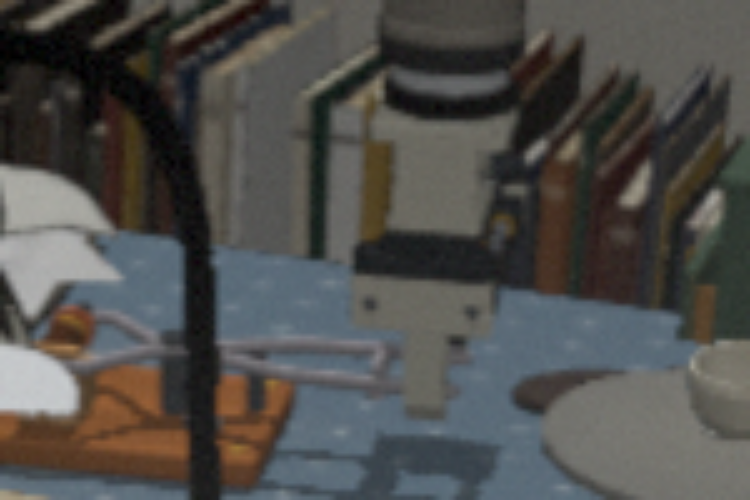

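Emit:
arm_command(
  plan=[
    {"tx": 0, "ty": 0, "tz": 0.2, "wx": 0, "wy": 0, "wz": 0, "jaw": 1},
    {"tx": 0, "ty": 0, "tz": 0.2, "wx": 0, "wy": 0, "wz": 0, "jaw": 1},
    {"tx": 0, "ty": 0, "tz": 0, "wx": 0, "wy": 0, "wz": 0, "jaw": 1},
  ],
)

```text
time: 4.2
tool_pos: [526.3, -171.3, 69.0]
tcp_rot: [0.907, 1.57, -0.483]
contact_force: [-1.3, -0.2, -0.2]
grip_width: 92.0
```

```bash
python3 -c "from h import *;st()"
```

```text
t 4.20  z(-yc) 4.11  y(xc) -1.44 up 69.05 | fZ -0.07 fY -1.28 fup -0.25 g 92.0
```

Emit:
arm_command(
  plan=[
    {"tx": 0, "ty": 0, "tz": 0.2, "wx": 0, "wy": 0, "wz": 0, "jaw": 1},
    {"tx": 0, "ty": 0, "tz": 0, "wx": 0, "wy": 0, "wz": 0, "jaw": 1},
  ],
)

```text
time: 4.4
tool_pos: [526.5, -173.1, 68.8]
tcp_rot: [0.819, 1.57, -0.571]
contact_force: [-1.4, -0.5, -0.5]
grip_width: 91.7
```

```bash
python3 -c "from h import *;st()"
```

```text
t 4.40  z(-yc) 5.97  y(xc) -1.55 up 68.80 | fZ 0.21 fY -1.46 fup -0.52 g 91.7
```

Emit:
arm_command(
  plan=[
    {"tx": 0, "ty": 0, "tz": 0.2, "wx": 0, "wy": 0, "wz": 0, "jaw": 1},
    {"tx": 0, "ty": 0, "tz": 0, "wx": 0, "wy": 0, "wz": 0, "jaw": 1},
  ],
)

```text
time: 4.6
tool_pos: [526.6, -174.3, 68.6]
tcp_rot: [-2.836, 1.569, 2.057]
contact_force: [-0.6, 4.2, 0.8]
grip_width: 91.6
```

```bash
python3 -c "from h import *;st()"
```

```text
t 4.60  z(-yc) 7.13  y(xc) -1.72 up 68.57 | fZ -4.28 fY 0.14 fup 0.81 g 91.6
```

Emit:
arm_command(
  plan=[
    {"tx": 0, "ty": 0, "tz": 0.1, "wx": 0, "wy": 0, "wz": 0, "jaw": 1},
    {"tx": 0, "ty": 0, "tz": 0, "wx": 0, "wy": 0, "wz": 0, "jaw": 1},
  ],
)

```text
time: 4.8
tool_pos: [526.6, -175.0, 68.4]
tcp_rot: [-2.692, 1.569, 2.202]
contact_force: [-0.3, 4.6, -1.0]
grip_width: 91.8
```

```bash
python3 -c "from h import *;st()"
```

```text
t 4.80  z(-yc) 7.81  y(xc) -1.81 up 68.38 | fZ -4.59 fY 0.49 fup -1.04 g 91.8
```

Emit:
arm_command(
  plan=[
    {"tx": 0, "ty": 0, "tz": 0.1, "wx": 0, "wy": 0, "wz": 0, "jaw": 1},
    {"tx": 0, "ty": 0, "tz": 0, "wx": 0, "wy": 0, "wz": 0, "jaw": 1},
  ],
)

```text
time: 5.0
tool_pos: [526.5, -175.5, 68.1]
tcp_rot: [-2.646, 1.568, 2.247]
contact_force: [1.0, 6.6, -2.1]
grip_width: 91.8
```

```bash
python3 -c "from h import *;st()"
```

```text
t 5.00  z(-yc) 8.31  y(xc) -1.97 up 68.11 | fZ -6.30 fY 2.13 fup -2.12 g 91.8
```

Emit:
arm_command(
  plan=[
    {"tx": 0, "ty": 0, "tz": 0.1, "wx": 0, "wy": 0, "wz": 0, "jaw": 1},
    {"tx": 0, "ty": 0, "tz": 0, "wx": 0, "wy": 0, "wz": 0, "jaw": 1},
  ],
)

```text
time: 5.2
tool_pos: [526.5, -176.0, 67.8]
tcp_rot: [-2.645, 1.567, 2.248]
contact_force: [-1.0, 7.7, -3.2]
grip_width: 91.9
```

```bash
python3 -c "from h import *;st()"
```

```text
t 5.20  z(-yc) 8.81  y(xc) -2.07 up 67.83 | fZ -7.74 fY 0.39 fup -3.20 g 91.9
```

Emit:
arm_command(
  plan=[
    {"tx": 0, "ty": 0, "tz": 0.1, "wx": 0, "wy": 0, "wz": 0, "jaw": 1},
    {"tx": 0, "ty": 0, "tz": 0, "wx": 0, "wy": 0, "wz": 0, "jaw": 1},
  ],
)

```text
time: 5.4
tool_pos: [526.4, -176.6, 67.6]
tcp_rot: [-2.635, 1.566, 2.258]
contact_force: [-0.2, 9.1, -3.9]
grip_width: 91.5
```

```bash
python3 -c "from h import *;st()"
```

```text
t 5.40  z(-yc) 9.30  y(xc) -2.24 up 67.59 | fZ -9.02 fY 1.39 fup -3.87 g 91.5
```

Emit:
arm_command(
  plan=[
    {"tx": 0, "ty": 0, "tz": 0.1, "wx": 0, "wy": 0, "wz": 0, "jaw": 1},
    {"tx": 0, "ty": 0, "tz": 0, "wx": 0, "wy": 0, "wz": 0, "jaw": 1},
  ],
)

```text
time: 5.6
tool_pos: [527.2, -178.9, 68.1]
tcp_rot: [-2.289, 1.569, 2.605]
contact_force: [-1.6, 1.2, -0.2]
grip_width: 91.9
```

```bash
python3 -c "from h import *;st()"
```

```text
t 5.60  z(-yc) 11.79  y(xc) -1.94 up 68.13 | fZ -1.45 fY -1.33 fup -0.16 g 91.9
```

Emit:
arm_command(
  plan=[
    {"tx": 0, "ty": 0, "tz": 0.1, "wx": 0, "wy": 0, "wz": 0, "jaw": 1},
    {"tx": 0, "ty": 0, "tz": 0, "wx": 0, "wy": 0, "wz": 0, "jaw": 1},
  ],
)

```text
time: 5.8
tool_pos: [527.3, -180.4, 68.4]
tcp_rot: [-2.341, 1.569, 2.553]
contact_force: [-1.4, 4.0, -2.2]
grip_width: 91.9
```

```bash
python3 -c "from h import *;st()"
```

```text
t 5.80  z(-yc) 13.25  y(xc) -2.02 up 68.36 | fZ -4.21 fY -0.71 fup -2.16 g 91.9
```

Emit:
arm_command(
  plan=[
    {"tx": 0, "ty": 0, "tz": 0.1, "wx": 0, "wy": 0, "wz": 0, "jaw": 1},
    {"tx": 0, "ty": 0, "tz": 0, "wx": 0, "wy": 0, "wz": 0, "jaw": 1},
  ],
)

```text
time: 6.0
tool_pos: [527.3, -180.9, 68.2]
tcp_rot: [-2.517, 1.568, 2.376]
contact_force: [-2.1, 6.2, -2.9]
grip_width: 91.8
```

```bash
python3 -c "from h import *;st()"
```

```text
t 6.00  z(-yc) 13.77  y(xc) -2.13 up 68.23 | fZ -6.47 fY -0.98 fup -2.86 g 91.8
```

Emit:
arm_command(
  plan=[
    {"tx": 0, "ty": 0, "tz": 0.1, "wx": 0, "wy": 0, "wz": 0, "jaw": 1},
    {"tx": 0, "ty": 0, "tz": 0, "wx": 0, "wy": 0, "wz": 0, "jaw": 1},
  ],
)

```text
time: 6.2
tool_pos: [527.3, -181.4, 68.0]
tcp_rot: [-2.573, 1.567, 2.32]
contact_force: [-1.2, 8.6, -3.0]
grip_width: 91.7
```

```bash
python3 -c "from h import *;st()"
```

```text
t 6.20  z(-yc) 14.22  y(xc) -2.25 up 67.97 | fZ -8.70 fY 0.29 fup -2.97 g 91.7
```

Emit:
arm_command(
  plan=[
    {"tx": 0, "ty": 0, "tz": 0.1, "wx": 0, "wy": 0, "wz": 0, "jaw": 1},
    {"tx": 0, "ty": 0, "tz": 0, "wx": 0, "wy": 0, "wz": 0, "jaw": 1},
  ],
)

```text
time: 6.4
tool_pos: [527.3, -181.8, 67.7]
tcp_rot: [-2.611, 1.566, 2.282]
contact_force: [-1.6, 10.8, -4.9]
grip_width: 91.8
```

```bash
python3 -c "from h import *;st()"
```

```text
t 6.40  z(-yc) 14.64  y(xc) -2.33 up 67.74 | fZ -10.93 fY 0.35 fup -4.89 g 91.8
```

Emit:
arm_command(
  plan=[
    {"tx": 0, "ty": 0, "tz": 0.1, "wx": 0, "wy": 0, "wz": 0, "jaw": 1},
    {"tx": 0, "ty": 0, "tz": 0, "wx": 0, "wy": 0, "wz": 0, "jaw": 1},
  ],
)

```text
time: 6.6
tool_pos: [527.3, -182.3, 67.5]
tcp_rot: [-2.63, 1.565, 2.263]
contact_force: [-0.5, 11.4, -4.9]
grip_width: 91.4
```

```bash
python3 -c "from h import *;st()"
```

```text
t 6.60  z(-yc) 15.08  y(xc) -2.44 up 67.49 | fZ -11.29 fY 1.56 fup -4.92 g 91.4
```

Emit:
arm_command(
  plan=[
    {"tx": 0, "ty": 0, "tz": 0.1, "wx": 0, "wy": 0, "wz": 0, "jaw": 1},
    {"tx": 0, "ty": 0, "tz": 0, "wx": 0, "wy": 0, "wz": 0, "jaw": 1},
  ],
)

```text
time: 6.8
tool_pos: [527.2, -182.8, 67.2]
tcp_rot: [-2.639, 1.564, 2.254]
contact_force: [-0.8, 13.5, -5.9]
grip_width: 91.6
```

```bash
python3 -c "from h import *;st()"
```

```text
t 6.80  z(-yc) 15.57  y(xc) -2.54 up 67.23 | fZ -13.40 fY 1.62 fup -5.86 g 91.6
```

Emit:
arm_command(
  plan=[
    {"tx": 0, "ty": 0, "tz": 0.1, "wx": 0, "wy": 0, "wz": 0, "jaw": 1},
    {"tx": 0, "ty": 0, "tz": 0, "wx": 0, "wy": 0, "wz": 0, "jaw": 1},
  ],
)

```text
time: 7.0
tool_pos: [528.1, -185.5, 68.0]
tcp_rot: [-2.404, 1.568, 2.489]
contact_force: [-2.9, 4.3, -0.5]
grip_width: 92.1
```

```bash
python3 -c "from h import *;st()
cv2.imwrite('pics/w5.png',imaging.capture('wrist'))
c=imaging.capture('scene');cv2.imwrite('pics/c5.png',cv2.resize(c[165:255,250:340],None,fx=6,fy=6,interpolation=cv2.INTER_CUBIC))"
```

```text
t 7.00  z(-yc) 18.41  y(xc) -2.14 up 68.03 | fZ -4.70 fY -2.10 fup -0.49 g 92.1
```

View pics/w5.png

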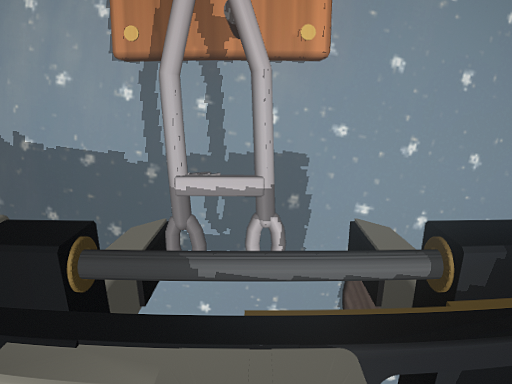

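View pics/c5.png

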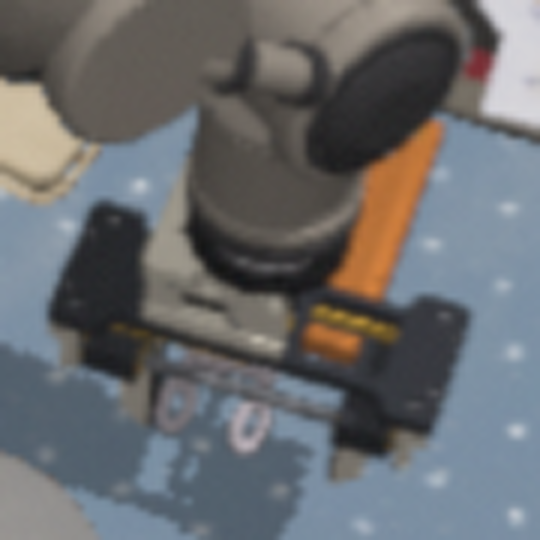

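Emit:
arm_command(
  plan=[
    {"tx": 0, "ty": 0, "tz": 0.1, "wx": 0, "wy": 0, "wz": 0, "jaw": 1},
    {"tx": 0, "ty": 0, "tz": 0, "wx": 0, "wy": 0, "wz": 0, "jaw": 1},
  ],
)

```text
time: 7.3
tool_pos: [528.2, -186.6, 68.1]
tcp_rot: [-2.499, 1.568, 2.394]
contact_force: [-2.8, 6.9, -2.6]
grip_width: 91.7
```

```bash
python3 -c "from h import *;st()"
```

```text
t 7.30  z(-yc) 19.50  y(xc) -2.24 up 68.08 | fZ -7.25 fY -1.50 fup -2.58 g 91.7
```

Emit:
arm_command(
  plan=[
    {"tx": 0, "ty": 0, "tz": 0.1, "wx": 0, "wy": 0, "wz": 0, "jaw": 1},
    {"tx": 0, "ty": 0, "tz": 0, "wx": 0, "wy": 0, "wz": 0, "jaw": 1},
  ],
)

```text
time: 7.5
tool_pos: [528.2, -187.0, 67.9]
tcp_rot: [-2.569, 1.567, 2.324]
contact_force: [-1.8, 9.4, -3.5]
grip_width: 91.7
```

```bash
python3 -c "from h import *;st()"
```

```text
t 7.50  z(-yc) 19.94  y(xc) -2.34 up 67.91 | fZ -9.53 fY -0.16 fup -3.51 g 91.7
```

Emit:
arm_command(
  plan=[
    {"tx": 0, "ty": 0, "tz": 0.1, "wx": 0, "wy": 0, "wz": 0, "jaw": 1},
    {"tx": 0, "ty": 0, "tz": 0, "wx": 0, "wy": 0, "wz": 0, "jaw": 1},
  ],
)

```text
time: 7.7
tool_pos: [528.2, -187.5, 67.7]
tcp_rot: [-2.602, 1.565, 2.291]
contact_force: [-1.5, 10.1, -4.8]
grip_width: 91.9
```

```bash
python3 -c "from h import *;st()"
```

```text
t 7.70  z(-yc) 20.40  y(xc) -2.43 up 67.68 | fZ -10.24 fY 0.31 fup -4.79 g 91.9
```

Emit:
arm_command(
  plan=[
    {"tx": 0, "ty": 0, "tz": 0.1, "wx": 0, "wy": 0, "wz": 0, "jaw": 1},
    {"tx": 0, "ty": 0, "tz": 0, "wx": 0, "wy": 0, "wz": 0, "jaw": 1},
  ],
)

```text
time: 7.9
tool_pos: [528.2, -188.0, 67.4]
tcp_rot: [-2.624, 1.564, 2.269]
contact_force: [-0.8, 12.0, -5.1]
grip_width: 91.8
```

```bash
python3 -c "from h import *;st()"
```

```text
t 7.90  z(-yc) 20.86  y(xc) -2.52 up 67.43 | fZ -11.95 fY 1.36 fup -5.09 g 91.8
```

Emit:
arm_command(
  plan=[
    {"tx": 0, "ty": 0, "tz": 0.1, "wx": 0, "wy": 0, "wz": 0, "jaw": 1},
    {"tx": 0, "ty": 0, "tz": 0, "wx": 0, "wy": 0, "wz": 0, "jaw": 1},
  ],
)

```text
time: 8.1
tool_pos: [528.2, -188.5, 67.2]
tcp_rot: [-2.633, 1.563, 2.26]
contact_force: [-0.3, 14.0, -6.4]
grip_width: 91.9
```

```bash
python3 -c "from h import *;st()"
```

```text
t 8.10  z(-yc) 21.35  y(xc) -2.60 up 67.15 | fZ -13.85 fY 2.22 fup -6.43 g 91.9
```

Emit:
arm_command(
  plan=[
    {"tx": 0, "ty": 0, "tz": 0.1, "wx": 0, "wy": 0, "wz": 0, "jaw": 1},
    {"tx": 0, "ty": 0, "tz": 0, "wx": 0, "wy": 0, "wz": 0, "jaw": 1},
  ],
)

```text
time: 8.3
tool_pos: [528.6, -190.0, 67.4]
tcp_rot: [-2.558, 1.565, 2.335]
contact_force: [-1.6, 4.6, 1.3]
grip_width: 91.5
```

```bash
python3 -c "from h import *;st()"
```

```text
t 8.30  z(-yc) 22.90  y(xc) -2.52 up 67.35 | fZ -4.84 fY -0.71 fup 1.32 g 91.5
```

Emit:
arm_command(
  plan=[
    {"tx": 0, "ty": 0, "tz": 0, "wx": 0, "wy": 0, "wz": 0, "jaw": 1},
    {"tx": 0, "ty": 0, "tz": 0, "wx": 0, "wy": 0, "wz": 0, "jaw": 1},
  ],
)

```text
time: 8.5
tool_pos: [529.0, -191.5, 68.2]
tcp_rot: [-2.392, 1.568, 2.501]
contact_force: [-2.6, 7.1, -1.8]
grip_width: 91.8
```

```bash
python3 -c "from h import *;st()"
```

```text
t 8.50  z(-yc) 24.50  y(xc) -2.34 up 68.19 | fZ -7.40 fY -1.27 fup -1.82 g 91.8
```

Emit:
arm_command(
  plan=[
    {"tx": 0, "ty": 0, "tz": -0.1, "wx": 0, "wy": 0, "wz": 0, "jaw": 1},
    {"tx": 0, "ty": 0, "tz": -0.1, "wx": 0, "wy": 0, "wz": 0, "jaw": 1},
    {"tx": 0, "ty": 0, "tz": -0.2, "wx": 0, "wy": 0, "wz": 0, "jaw": 1},
    {"tx": 0, "ty": 0, "tz": -0.3, "wx": 0, "wy": 0, "wz": 0, "jaw": 1},
    {"tx": 0, "ty": 0, "tz": -0.3, "wx": 0, "wy": 0, "wz": 0, "jaw": 1},
    {"tx": 0, "ty": 0, "tz": -0.3, "wx": 0, "wy": 0, "wz": 0, "jaw": 1},
    {"tx": 0, "ty": 0, "tz": -0.3, "wx": 0, "wy": 0, "wz": 0, "jaw": 1},
    {"tx": 0, "ty": 0, "tz": 0, "wx": 0, "wy": 0, "wz": 0, "jaw": 1},
  ],
)

```text
time: 9.3
tool_pos: [527.1, -176.4, 68.8]
tcp_rot: [1.447, 1.571, 0.057]
contact_force: [-0.4, 0.6, -0.1]
grip_width: 91.9
```

```bash
python3 -c "from h import *;st()
cv2.imwrite('pics/w6.png',imaging.capture('wrist'))"
```

```text
t 9.30  z(-yc) 9.27  y(xc) -1.53 up 68.80 | fZ -0.69 fY -0.31 fup -0.09 g 91.9
```

View pics/w6.png

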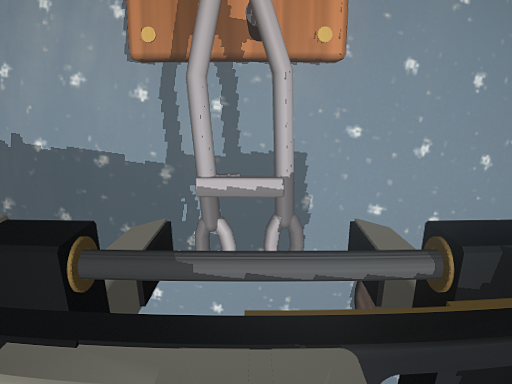

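Emit:
arm_command(
  plan=[
    {"tx": -2.2, "ty": 0, "tz": 0, "wx": 0, "wy": 0, "wz": 0, "jaw": 1},
    {"tx": -2.2, "ty": 0, "tz": 0, "wx": 0, "wy": 0, "wz": 0, "jaw": 1},
    {"tx": -2.2, "ty": 2.4, "tz": -0.1, "wx": 0, "wy": 0, "wz": 0, "jaw": 1},
    {"tx": -1.5, "ty": 2.4, "tz": -0.1, "wx": 0, "wy": 0, "wz": 0, "jaw": 1},
    {"tx": 0, "ty": 2.4, "tz": -0.1, "wx": 0, "wy": 0, "wz": 0, "jaw": 1},
    {"tx": 0, "ty": 2.4, "tz": -0.1, "wx": 0, "wy": 0, "wz": 0, "jaw": 1},
    {"tx": 0, "ty": 2.4, "tz": -0.1, "wx": 0, "wy": 0, "wz": 0, "jaw": 1},
    {"tx": 0, "ty": 2.4, "tz": 0, "wx": 0, "wy": 0, "wz": 0, "jaw": 1},
    {"tx": 0, "ty": 2.2, "tz": 0, "wx": 0, "wy": 0, "wz": 0, "jaw": 1},
    {"tx": 0, "ty": 0, "tz": 0, "wx": 0, "wy": 0, "wz": 0, "jaw": 1},
    {"tx": 0, "ty": 0, "tz": 0, "wx": 0, "wy": 0, "wz": 0, "jaw": 1},
  ],
)

```text
time: 10.45
tool_pos: [689.2, -141.9, 149.0]
tcp_rot: [-1.864, 1.57, 3.029]
contact_force: [0.1, -0.3, 0.3]
grip_width: 91.9
```

```bash
python3 - <<'E'
from h import *
o=st(); im=imaging.capture('wrist');cv2.imwrite('pics/w7.png',im);np.save('pics/o7.npy',o,allow_pickle=True)
cv2.imwrite('pics/z7.png',cv2.resize(im[95:195,195:325],None,fx=6,fy=6,interpolation=cv2.INTER_CUBIC))
E
```

```text
t 10.45  z(-yc) 3.87  y(xc) 163.97 up 149.03 | fZ 0.32 fY 0.03 fup 0.26 g 91.9
```

View pics/z7.png

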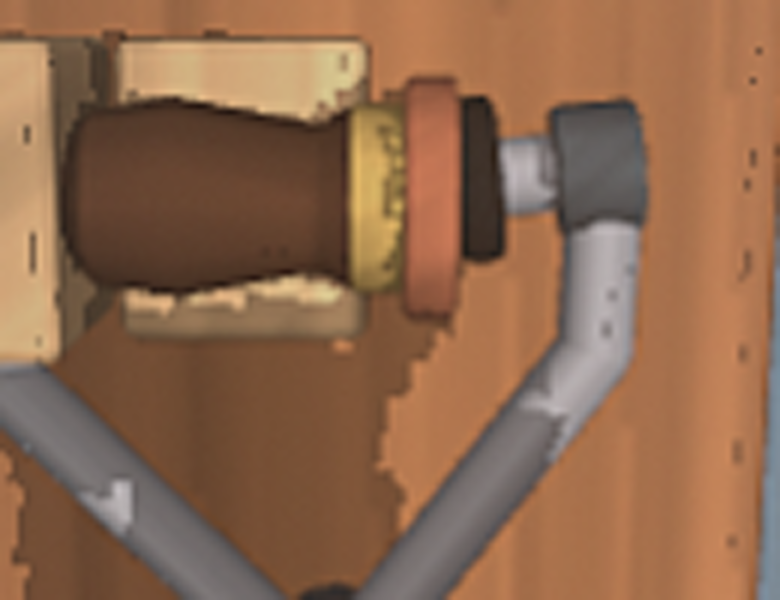

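Emit:
arm_command(
  plan=[
    {"tx": -1.4, "ty": 0.25, "tz": -0.26, "wx": 0.016, "wy": 0, "wz": 0, "jaw": 1},
    {"tx": -1.33, "ty": 0.22, "tz": -0.26, "wx": 0, "wy": 0, "wz": 0, "jaw": 1},
    {"tx": 0, "ty": 0, "tz": 0, "wx": 0, "wy": 0, "wz": 0, "jaw": 1},
    {"tx": 0, "ty": 0, "tz": 0, "wx": 0, "wy": 0, "wz": 0, "jaw": 1},
  ],
)

```text
time: 10.9
tool_pos: [693.1, -136.3, 177.7]
tcp_rot: [1.036, 1.57, -0.37]
contact_force: [-0.1, -0.4, 0.3]
grip_width: 91.8
```

```bash
python3 - <<'E'
from h import *
o=st(); print(o['tool_pos'],o['tcp_rot'].sum(), o['tcp_rot'])
ims=[imaging.capture('wrist') for _ in range(3)]
im=np.mean(ims,0).astype(np.uint8);cv2.imwrite('pics/w8.png',im);np.save('pics/o8.npy',o,allow_pickle=True)
a=cv2.imread('pics/w2.png')
f=lambda i:cv2.resize(i[107:152,240:320],None,fx=9,fy=6,interpolation=cv2.INTER_CUBIC)
cv2.imwrite('pics/z8.png',np.vstack([f(a),f(im)]))
for y in (127,129,131,133):
  print(y);print(a[y,265:312].sum(1).tolist());print(im[y,258:305].sum(1).tolist())
E
```

```text
t 10.90  z(-yc) -1.01  y(xc) 168.89 up 177.73 | fZ 0.42 fY -0.16 fup 0.31 g 91.8
[ 693.13588924 -136.25630941  177.72901251] 2.2359726968300873 [ 1.03607424  1.56961409 -0.36971563]
127
[464, 475, 438, 315, 245, 251, 214, 295, 398, 390, 387, 382, 380, 386, 323, 227, 223, 138, 115, 140, 146, 147, 148, 145, 123, 269, 423, 461, 452, 451, 452, 454, 467, 400, 285, 217, 265, 299, 292, 285, 280, 283, 285, 287, 290, 285, 280]
[165, 271, 431, 477, 469, 476, 423, 310, 342, 315, 294, 391, 387, 384, 381, 380, 389, 315, 136, 136, 145, 143, 136, 145, 413, 547, 523, 518, 532, 447, 336, 307, 236, 255, 288, 285, 282, 276, 271, 275, 279, 285, 289, 291, 285, 304, 340]
129
[471, 479, 446, 327, 258, 272, 234, 286, 391, 391, 388, 388, 385, 390, 343, 254, 222, 140, 112, 140, 151, 148, 145, 145, 114, 309, 486, 531, 519, 516, 517, 519, 525, 547, 435, 224, 237, 285, 285, 288, 295, 294, 292, 292, 280, 275, 276]
[173, 272, 429, 476, 468, 479, 428, 313, 342, 302, 286, 391, 388, 386, 385, 386, 393, 319, 136, 138, 148, 149, 144, 140, 349, 492, 489, 483, 464, 433, 430, 359, 225, 239, 267, 259, 258, 261, 268, 272, 2
[... 285 characters left out ...]
422, 478, 470, 480, 425, 299, 353, 335, 280, 388, 383, 378, 367, 371, 403, 329, 135, 135, 147, 149, 145, 128, 265, 402, 422, 406, 402, 401, 384, 320, 226, 207, 241, 244, 250, 254, 256, 253, 256, 253, 252, 251, 246, 300, 347]
133
[459, 474, 447, 323, 230, 243, 216, 269, 369, 366, 373, 376, 383, 398, 345, 243, 221, 138, 111, 137, 148, 148, 153, 145, 116, 320, 465, 480, 471, 469, 467, 472, 486, 406, 276, 233, 247, 273, 268, 265, 264, 265, 271, 278, 282, 289, 282]
[176, 263, 414, 472, 458, 459, 413, 303, 380, 389, 259, 365, 368, 372, 367, 370, 402, 329, 131, 133, 143, 143, 142, 129, 198, 306, 333, 320, 322, 323, 326, 279, 176, 186, 225, 226, 216, 204, 200, 221, 235, 228, 206, 199, 200, 277, 342]
```

View pics/z8.png

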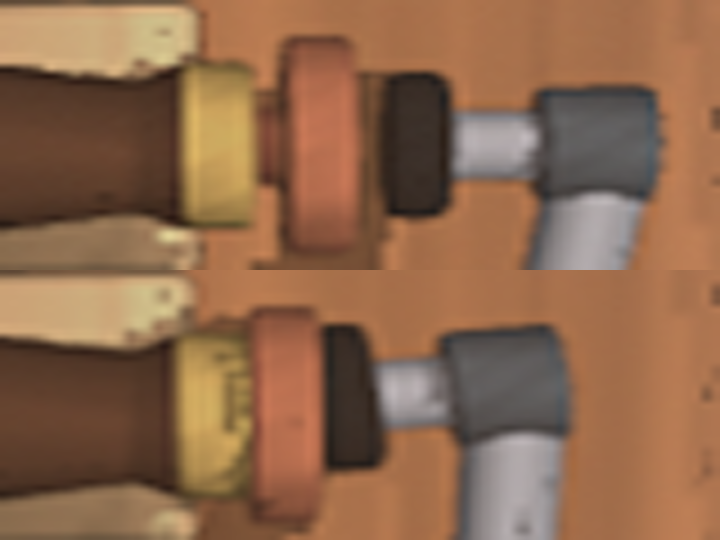

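```bash
python3 - <<'E'
from h import *
C=cam('scene');S=cam('side')
print(onz(C,[(177,207)],5),onz(S,[(240,270)],5))
print(tri(C,[(180,196)],S,[(187,170)]))
E
```

```text
[[471.67308886 197.81627959   5.        ]] [[504.66766515 220.26725423   5.        ]]
[(array([547.28231066, 187.41412947, 152.84325548]), np.float64(212.9509035328296))]
```

Emit:
arm_command(
  plan=[
    {"tx": 0, "ty": 0, "tz": 0, "wx": -0.016, "wy": 0, "wz": 0, "jaw": -1},
    {"tx": 0.4, "ty": -2.46, "tz": -0.25, "wx": 0, "wy": 0, "wz": 0, "jaw": -1},
    {"tx": 0.4, "ty": -2.46, "tz": -0.25, "wx": 0, "wy": 0, "wz": 0, "jaw": -1},
    {"tx": 0.4, "ty": -2.46, "tz": -0.25, "wx": 0, "wy": 0, "wz": 0, "jaw": -1},
    {"tx": 0.8, "ty": -2.46, "tz": -0.25, "wx": 0, "wy": 0, "wz": 0, "jaw": -1},
    {"tx": 1.0, "ty": -2.46, "tz": -0.25, "wx": 0, "wy": 0, "wz": 0, "jaw": -1},
    {"tx": 1.0, "ty": -2.46, "tz": -0.25, "wx": 0, "wy": 0, "wz": 0, "jaw": -1},
    {"tx": 1.0, "ty": -2.46, "tz": -0.25, "wx": 0, "wy": 0, "wz": 0, "jaw": -1},
    {"tx": 0, "ty": 0, "tz": 0, "wx": 0, "wy": 0, "wz": 0, "jaw": -1},
    {"tx": 0, "ty": 0, "tz": 0, "wx": 0, "wy": 0, "wz": 0, "jaw": -1},
  ],
)

```text
time: 12.05
tool_pos: [520.9, -150.1, 127.2]
tcp_rot: [1.239, 1.57, -0.151]
contact_force: [-0.3, 0.2, -0.3]
grip_width: 16.4
```

```bash
python3 - <<'E'
from h import *
o=st(); print(o['tool_pos'],o['tcp_rot'][0]-o['tcp_rot'][2])
cv2.imwrite('pics/w9.png',imaging.capture('wrist'));np.save('pics/o9.npy',o,allow_pickle=True)
s=imaging.capture('side');c=imaging.capture('scene')
cv2.imwrite('pics/s9.png',np.hstack([cv2.resize(s[130:230,220:320],None,fx=4,fy=4,interpolation=cv2.INTER_CUBIC),cv2.resize(c[175:275,240:340],None,fx=4,fy=4,interpolation=cv2.INTER_CUBIC)]))
E
```

```text
t 12.05  z(-yc) -17.72  y(xc) -3.02 up 127.19 | fZ -0.21 fY -0.29 fup -0.34 g 16.4
[ 520.90518274 -150.08707353  127.1886491 ] 1.3902076708595446
```

View pics/w9.png

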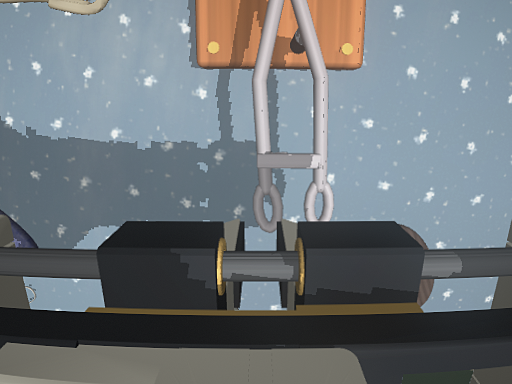

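View pics/s9.png

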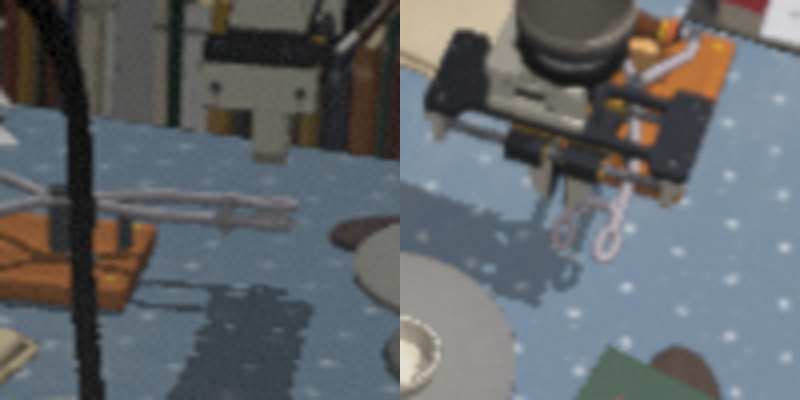

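```bash
python3 - <<'E'
from h import *
o=np.load('pics/o9.npy',allow_pickle=True).item()
C=cam('wrist',o)
X=onz(C,[(267.5,207.5),(319,203)],56);print(X,np.linalg.norm(X[0]-X[1]))
M=R.from_euler('xyz',o['tcp_rot']).as_matrix()
print((X-o['tool_pos'])@M)
E
```

```text
[[ 521.26819073 -154.5996326    56.        ]
 [ 530.4187407  -187.46326164   56.        ]] 34.1137901556608
[[71.18916224 -0.48724875  4.49271555]
 [71.19620076  2.61190125 38.46543841]]
```

Emit:
arm_command(
  plan=[
    {"tx": 0.9, "ty": 0, "tz": -0.5, "wx": 0, "wy": 0, "wz": 0, "jaw": -1},
    {"tx": 1.0, "ty": 0, "tz": 0, "wx": 0, "wy": 0, "wz": 0, "jaw": -1},
    {"tx": 1.0, "ty": 0, "tz": 0, "wx": 0, "wy": 0, "wz": 0, "jaw": -1},
    {"tx": 0.9, "ty": 0, "tz": 0, "wx": 0, "wy": 0, "wz": 0, "jaw": -1},
    {"tx": 0.4, "ty": 0, "tz": 0, "wx": 0, "wy": 0, "wz": 0, "jaw": -1},
    {"tx": 0, "ty": 0, "tz": 0, "wx": 0, "wy": 0, "wz": 0, "jaw": -1},
    {"tx": 0, "ty": 0, "tz": 0, "wx": 0, "wy": 0, "wz": 0, "jaw": -1},
  ],
)

```text
time: 12.9
tool_pos: [520.0, -145.1, 85.1]
tcp_rot: [1.027, 1.571, -0.363]
contact_force: [0.8, 0.2, 0.1]
grip_width: 0.6
```

```bash
python3 - <<'E'
from h import *
o=st(); print(o['tool_pos'])
cv2.imwrite('pics/w10.png',imaging.capture('wrist'))
s=imaging.capture('side');c=imaging.capture('scene')
cv2.imwrite('pics/s10.png',np.hstack([cv2.resize(s[140:210,245:315],None,fx=5.7,fy=5.7,interpolation=cv2.INTER_CUBIC),cv2.resize(c[205:255,260:310],None,fx=8,fy=8,interpolation=cv2.INTER_CUBIC)[:399]]))
E
```

```text
t 12.90  z(-yc) -22.81  y(xc) -3.05 up 85.09 | fZ -0.09 fY 0.78 fup 0.12 g 0.6
[ 519.98062883 -145.0746945    85.08640028]
```

View pics/w10.png

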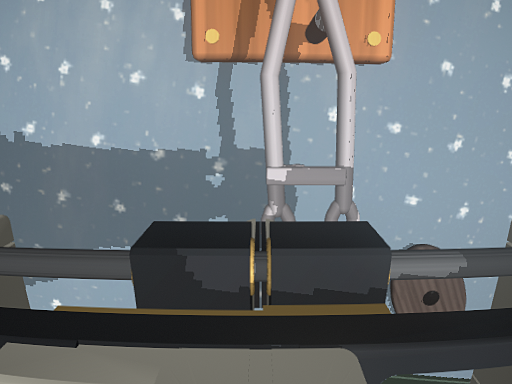

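View pics/s10.png

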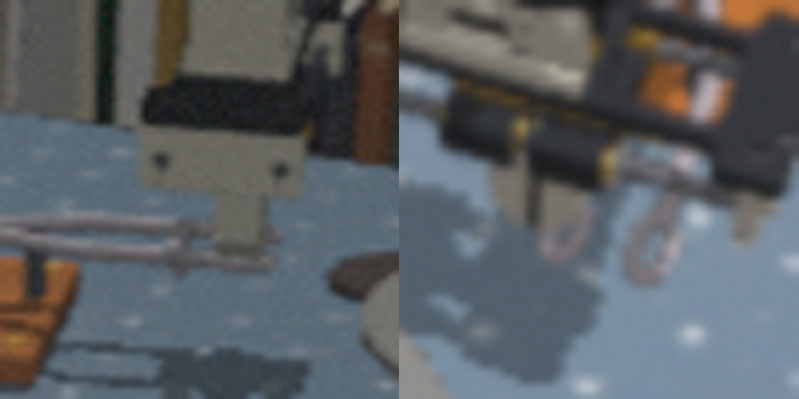

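Emit:
arm_command(
  plan=[
    {"tx": 0.2, "ty": 0, "tz": 0.2, "wx": 0, "wy": 0, "wz": 0, "jaw": -1},
    {"tx": 0.2, "ty": 0, "tz": 0, "wx": 0, "wy": 0, "wz": 0, "jaw": -1},
    {"tx": 0.1, "ty": 0, "tz": 0, "wx": 0, "wy": 0, "wz": 0, "jaw": -1},
    {"tx": 0, "ty": 0, "tz": 0, "wx": 0, "wy": 0, "wz": 0, "jaw": -1},
  ],
)

```text
time: 13.45
tool_pos: [520.1, -146.8, 79.9]
tcp_rot: [-2.814, 1.571, 2.079]
contact_force: [0.0, 1.3, 2.4]
grip_width: 0.2
```

```bash
python3 -c "from h import *;st()"
```

```text
t 13.45  z(-yc) -21.10  y(xc) -3.19 up 79.95 | fZ -1.32 fY 0.25 fup 2.38 g 0.2
```

Emit:
arm_command(
  plan=[
    {"tx": 0.15, "ty": 0, "tz": 0, "wx": 0, "wy": 0, "wz": 0, "jaw": -1},
    {"tx": 0, "ty": 0, "tz": 0, "wx": 0, "wy": 0, "wz": 0, "jaw": -1},
  ],
)

```text
time: 13.65
tool_pos: [520.2, -146.6, 78.6]
tcp_rot: [2.745, 1.57, 1.355]
contact_force: [0.2, 2.3, 4.0]
grip_width: 1.1
```

```bash
python3 -c "from h import *;st()"
```

```text
t 13.65  z(-yc) -21.27  y(xc) -3.10 up 78.58 | fZ -2.18 fY 0.62 fup 4.03 g 1.1
```

Emit:
arm_command(
  plan=[
    {"tx": -0.4, "ty": 0, "tz": 0, "wx": 0, "wy": 0, "wz": 0, "jaw": -1},
    {"tx": 0, "ty": 0, "tz": 0.4, "wx": 0, "wy": 0, "wz": 0, "jaw": -1},
    {"tx": 0.25, "ty": 0, "tz": 0, "wx": 0, "wy": 0, "wz": 0, "jaw": -1},
    {"tx": 0.15, "ty": 0, "tz": 0, "wx": 0, "wy": 0, "wz": 0, "jaw": -1},
    {"tx": 0, "ty": 0, "tz": 0, "wx": 0, "wy": 0, "wz": 0, "jaw": -1},
  ],
)

```text
time: 14.15
tool_pos: [521.2, -151.5, 78.5]
tcp_rot: [0.443, 1.569, -0.947]
contact_force: [0.6, -3.3, 2.8]
grip_width: 0.4
```

```bash
python3 -c "from h import *;st()
cv2.imwrite('pics/w11.png',imaging.capture('wrist'))
c=imaging.capture('scene');cv2.imwrite('pics/c11.png',cv2.resize(c[205:255,260:310],None,fx=10,fy=10,interpolation=cv2.INTER_CUBIC))"
```

```text
t 14.15  z(-yc) -16.25  y(xc) -2.96 up 78.53 | fZ 3.30 fY -0.02 fup 2.83 g 0.4
```

View pics/c11.png

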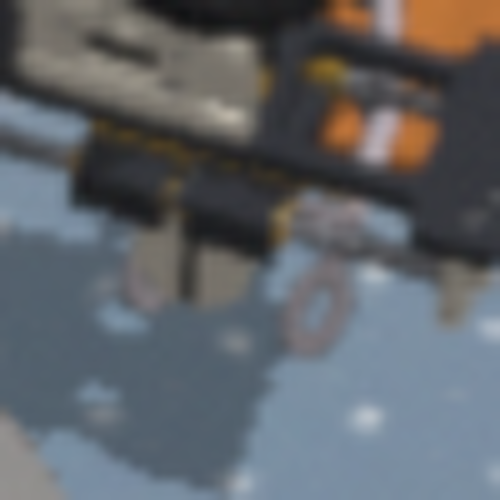

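Emit:
arm_command(
  plan=[
    {"tx": -1.0, "ty": 0, "tz": 0, "wx": 0, "wy": 0, "wz": 0, "jaw": -1},
    {"tx": -1.5, "ty": 0, "tz": 0, "wx": 0, "wy": 0, "wz": 0, "jaw": -1},
    {"tx": 0, "ty": 0, "tz": 0, "wx": -0.143, "wy": 0, "wz": 0, "jaw": -1},
    {"tx": 0, "ty": 0, "tz": 0, "wx": -0.143, "wy": 0, "wz": 0, "jaw": -1},
    {"tx": 0, "ty": 0, "tz": 0, "wx": -0.143, "wy": 0, "wz": 0, "jaw": -1},
    {"tx": 0, "ty": 0, "tz": 0, "wx": -0.143, "wy": 0, "wz": 0, "jaw": -1},
    {"tx": 0, "ty": 0, "tz": 0, "wx": -0.143, "wy": 0, "wz": 0, "jaw": -1},
    {"tx": 0, "ty": 0, "tz": 0, "wx": -0.143, "wy": 0, "wz": 0, "jaw": -1},
    {"tx": 0, "ty": 0, "tz": 0, "wx": -0.143, "wy": 0, "wz": 0, "jaw": -1},
    {"tx": 0, "ty": 0, "tz": 0, "wx": -0.143, "wy": 0, "wz": 0, "jaw": -1},
    {"tx": 0, "ty": 0, "tz": 0, "wx": -0.143, "wy": 0, "wz": 0, "jaw": -1},
    {"tx": 0, "ty": 0, "tz": 0, "wx": -0.143, "wy": 0, "wz": 0, "jaw": -1},
    {"tx": 0, "ty": 0, "tz": 0, "wx": -0.141, "wy": 0, "wz": 0, "jaw": -1},
    {"tx": 0, "ty": 0, "tz": 0, "wx": 0, "wy": 0, "wz": 0, "jaw": -1},
  ],
)

```text
time: 15.65
tool_pos: [520.5, -150.3, 103.7]
tcp_rot: [2.184, 1.57, 2.366]
contact_force: [-1.1, 0.7, -0.8]
grip_width: 0.4
```

```bash
python3 - <<'E'
from h import *
o=st(); print(o['tool_pos'],R.from_euler('xyz',o['tcp_rot']).as_matrix().round(3).tolist())
np.save('pics/o12.npy',o,allow_pickle=True)
cv2.imwrite('pics/w12.png',imaging.capture('wrist'))
c=imaging.capture('scene');cv2.imwrite('pics/c12.png',cv2.resize(c[205:255,260:310],None,fx=10,fy=10,interpolation=cv2.INTER_CUBIC))
E
```

```text
t 15.65  z(-yc) -17.61  y(xc) -3.40 up 103.72 | fZ -0.91 fY -0.95 fup -0.80 g 0.4
[ 520.54832909 -150.25922199  103.71545356] [[-0.001, -0.181, 0.983], [0.001, 0.983, 0.181], [-1.0, 0.001, -0.001]]
```

View pics/w12.png

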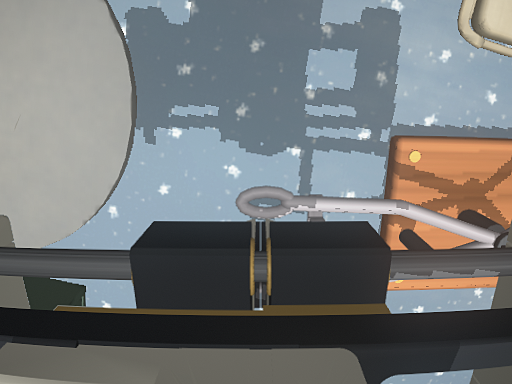

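View pics/c12.png

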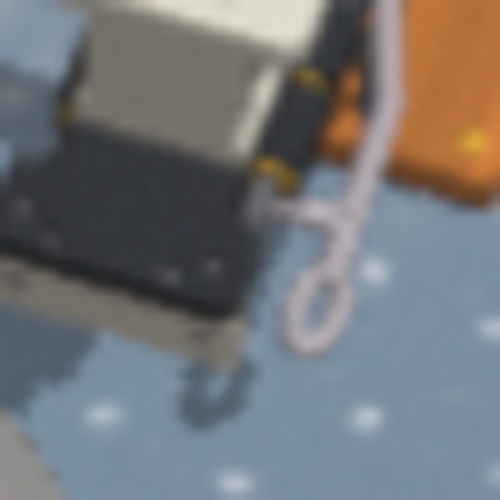

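```bash
python3 - <<'E'
from h import *
o=np.load('pics/o12.npy',allow_pickle=True).item()
C=cam('wrist',o)
X=onz(C,[(265.5,201.5),(265,191)],56);M=R.from_euler('xyz',o['tcp_rot']).as_matrix()
print(X,(X-o['tool_pos'])@M)
E
```

```text
[[ 520.43404889 -137.68847676   56.        ]
 [ 518.96932637 -131.50474216   56.        ]] [[47.72625719 12.33523322  2.20172648]
 [47.73281679 18.68208029  1.88317517]]
```

Emit:
arm_command(
  plan=[
    {"tx": -2.0, "ty": 0, "tz": 0, "wx": 0, "wy": 0, "wz": 0, "jaw": -1},
    {"tx": -3.0, "ty": 0, "tz": 0, "wx": 0, "wy": 0, "wz": 0, "jaw": -1},
    {"tx": -2.0, "ty": -3, "tz": 3.0, "wx": 0, "wy": 0, "wz": 0, "jaw": -1},
    {"tx": -1.0, "ty": -3, "tz": 3.0, "wx": 0, "wy": 0, "wz": 0, "jaw": -1},
    {"tx": 0, "ty": -3, "tz": 3.0, "wx": 0, "wy": 0, "wz": 0, "jaw": -1},
    {"tx": 0, "ty": -2, "tz": 3.0, "wx": 0, "wy": 0, "wz": 0, "jaw": -1},
    {"tx": 0, "ty": 0, "tz": 2.0, "wx": 0, "wy": 0, "wz": 0, "jaw": -1},
    {"tx": 0, "ty": 0, "tz": 0, "wx": 0, "wy": 0, "wz": 0, "jaw": -1},
    {"tx": 0, "ty": 0, "tz": 0, "wx": 0, "wy": 0, "wz": 0, "jaw": -1},
  ],
)

```text
time: 16.65
tool_pos: [677.8, -233.3, 182.8]
tcp_rot: [2.552, 1.569, 2.732]
contact_force: [0.2, 0.5, -0.1]
grip_width: 0.5
```

```bash
python3 - <<'E'
from h import *
o=st(); np.save('pics/o13.npy',o,allow_pickle=True)
cv2.imwrite('pics/w13.png',imaging.capture('wrist'))
c=imaging.capture('scene');cv2.imwrite('pics/c13.png',c)
E
```

```text
t 16.65  z(-yc) 91.81  y(xc) 136.72 up 182.81 | fZ -0.45 fY 0.27 fup -0.06 g 0.5
```

View pics/w13.png

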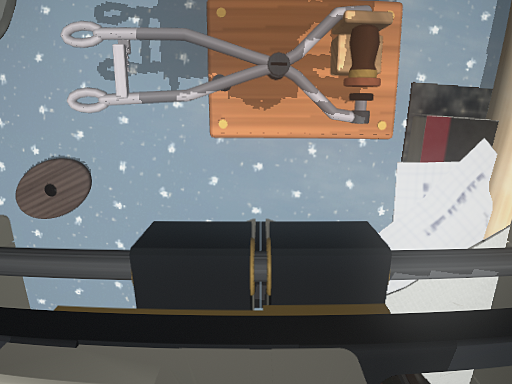

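View pics/c13.png

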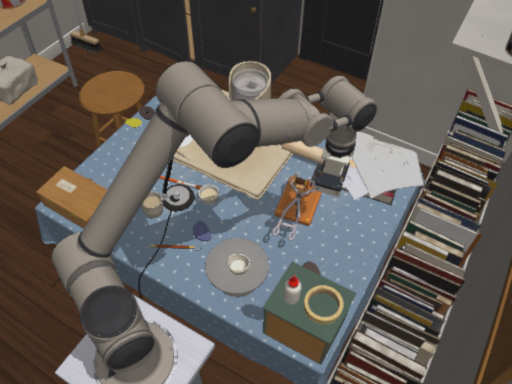

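```bash
python3 - <<'E'
from h import *
im=cv2.imread('pics/w13.png')
cv2.imwrite('pics/z13.png',cv2.resize(im[0:135,320:410],None,fx=4.4,fy=4.4,interpolation=cv2.INTER_CUBIC)[:600])
C=cam('wrist',np.load('pics/o13.npy',allow_pickle=True).item())
X=onz(C,[(83,34),(89,99.5)],56);print(X,np.linalg.norm(X[0]-X[1]))
E
```

```text
[[ 521.00316851 -138.04236084   56.        ]
 [ 530.09361875 -186.91179802   56.        ]] 49.7077275271888
```

View pics/z13.png

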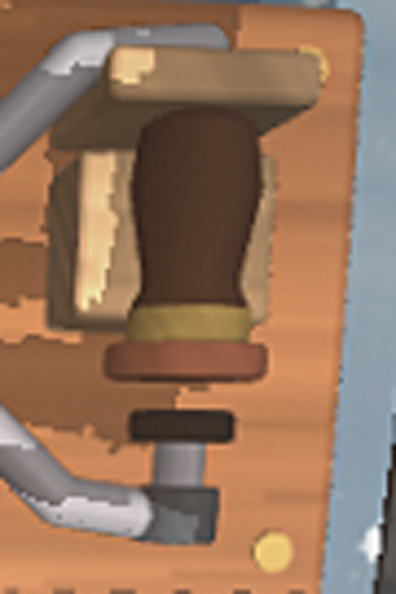

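```bash
python3 -c "
from plant import bot
print(bot.close_job())"
```

```text
the job is handed in; nothing more can be done
None
```

The die is home and the clamp has been closed, locked, released and left fully open; the job is handed in. Two points below are less certain: how firm the hold was, and how exactly the release happened.

**Closing:** I pushed the moving ring with one finger until the third tooth clicked. The highest reading on it was about 14 N.

**Hold:** I then backed the finger right off, and the clamp held by itself for about 4.5 s. Pictures during the hold showed:
- the die flush on the stamp's handle;
- the ring about 16 mm closed, which matches tooth 3;
- the pad pressed back about 1.6–1.9 mm, or roughly 9–10.5 N.

That hold is at the low edge of the firm range but clearly not slack. I stayed at tooth 3 because tooth 4 would have given about 23–25 N and might have crushed the die while clicking over.

**Release:** I pressed the ring down with the closed fingertips, at readings of up to about 4 N. The fingertips sat badly on the round bar, so I shifted them sideways and pressed again. I then lifted off and turned the hand to try a better position. The next picture showed the clamp already fully open, so I did not see the swing itself or the finger travelling out with it.

**Last checks:** The rings were 49.7 mm apart, against 50 mm when open. The moving ring was at its starting place, the die was flush and the pad was clear of it. The bystanders I could see looked unmoved, and the robot was touching nothing.

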